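# Clamp the socket rail in the jig

## Robot

A 6-joint arm with a two-finger parallel gripper is mounted at the origin on the work surface. World frame = base frame: x ahead of the robot, y to its left, z up, the work surface at z = 0. Lengths are in mm, angles in rad, forces in N, time in s.
With the tool pointing down it reaches from about 350 to 775 mm from the base axis. Payload 7.3 kg.
Tool frame: the origin (TCP) lies between the finger pads; the fingertips stand tcp_to_tips ahead of it and the grasp point (between the pads) lies 5 mm behind it (tcp_to_tips is the distance from the TCP to the fingertips, in mm); z points along the fingers, x is the direction in which the jaws open and shut, and the axes are right-handed (so a half turn about z gives the same grasp; the last joint's range is limited). The gripper opens to 92 mm and grips with 3 to 60 N. Pads are 19 mm wide; open, the fingers measure 130 mm over their backs; the gripper's body (75 mm by 190 mm) begins 47 mm behind the grasp point.
Start: joints at [1.173, 0.342, 1.524, -0, 1.275, -0.146], TCP at [130.786, 508.467, 240.741] pointing down, gripper open.
Joint ranges: [-2.53, 2.53], [-0.77, 2.02], [0.04, 2.7], [-1, 4.14], [0.28, 2.66], [-3.11, 3.11]. Speed limits (rad/s): [2.57, 2.57, 3.14, 3.14, 3.14, 3.14].

## Interface

Orientations are given as [roll, pitch, yaw] about the fixed x, y, z axes, in that order (R = Rz(yaw) Ry(pitch) Rx(roll)).
In Python, from plant import * gives the robot as it stands.
- The arm moves only by the tool drive_tool, never from a script. Its argument "deltas" is a list of rows, each an object of numbers: "hand": the gripper's target within -1 to 1 (shut at 1, half-way at 0, fully open at -1); "tx", "ty", "tz": the shift along the tool's x, y, z each as a share of 4 cm, from -1 to 1; "wx", "wy", "wz": the turn, a rotation vector about the tool's x, y, z each as a share of 5 degrees, from -1 to 1. In form: [{"hand": .., "tx": .., "ty": .., "tz": .., "wx": .., "wy": .., "wz": ..}, ...]. A call has 1 to 20 rows; each row shifts and turns the commanded pose from where the row before left it, along the tool's axes as they then stand; what a row does not reach is not made up. A row lasts 1/12 s, in which the tool goes at most 41.7 mm and 7.16 degrees, less where a joint would pass 70% of its speed; a pose out of reach is approached as far as the arm can. A call with a number of a shift or a turn outside -1 to 1 is refused whole. A call with a gripper value outside its range is refused whole. The fingers move at their own pace and stop on an object; the grip force is fixed at half the most. Time passes only in rows, so rows that do not move let the fingers close. It gives the time, the measured TCP pose, the force and the opening at its end, in the units of the state.
- get_obs(): the state, without advancing time (a new reading comes with each control period).
- capture(name): name is "scene" or "top"; returns the picture (480x640x3 uint8, red, green, blue); there is no depth.
- camera_model(name): a dict with "fx", "fy", "cx", "cy" (pixels), "D" ([k1, k2, p1, p2, k3] as OpenCV has them; the pictures are not rectified), "rvec" (rotation vector, rad) and "tvec" (3), from world to camera coordinates, as OpenCV has them. Camera axes: x right, y down, z forward; pixel columns grow to the right and rows downward; lengths in mm; the calibration is good to about 2 mm. A picture is of the moment at which its call begins. camera_model takes no time and is no camera call.
- close_job(): hands the job in, once; it reports no verdict.
The state is a dict: "time": time; "joint_positions": joint angles; "dq": joint speeds; "tau": joint torques, N m; "tool_pos": TCP position; "tcp_rot": TCP orientation; "contact_force": force on the tool from outside, world axes, zero at the start; "moment": the same for the moment, N m; "grip_width": finger opening in mm.
Only numpy, scipy, OpenCV 4.12 (cv2) and the standard library are available. Lean on these libraries where they do the work, as an engineer would, in place of code of your own. Each camera call takes 0.05 s, during which the arm holds its last target.

## Task

Clamp the pine socket rail in its jig: with the outside of a finger, push the blue strap round until it lies straight across the rail against its stop, and only then push the red cam lever fully down and leave it there. Push only: do not pinch the strap or the lever, do not lift or shift the rail, and leave the sockets, glue bottle and screwdriver where they are.

Things in the scene. Friction and masses are not known exactly. Their poses are not given: they have to be found in the camera images.
- jig: Fixed jig, grey plate 280 (x) x 260 (y) x 18 mm; origin under its centre on the bench, z up, turned up to 0.4 rad. In its frame: strap's vertical pivot at x 0, y 90 (post 34 across, top z 102); lever's level pivot, along x, at x 0, y -100, z 96; a dark bracket (x -34 to -15, y -117 to -83, up to z 110) carries the lever and stops the strap; fences beside the rail, top z 30.
- strap (a joint): Turn of the blue strap about its vertical pivot, rad. 0: it points to the jig's -y, across the rail, its end under the lever's cam (hard stop at -0.02). Positive: swung away; at 1.57 it points to the jig's +x. Starts at 1.15 to 1.5. Needs about 2 N at 100 mm from the pivot; stays where left. Level bar 26 mm wide, 200 mm from pivot to end, underside 56, top 76 mm above the bench.
- strap_push (a point): Point on the strap's centre line, 100 mm from its pivot, at mid-height (66 mm above the bench); push beside it. Its frame turns with the strap: -y along the strap to its free end, +x out of the side face to push on, 13 mm away (that face looks to the jig's +y when parked, +x when closed). A bolt head 90 mm from the pivot stands 8 mm above the strap.
- lever (a joint): Turn of the red cam lever about its level pivot, rad. 0: upright; it swings outward (to the jig's -y) and down; 1.57: level, fully down, hard stop. Starts between 0.35 and 0.7. It needs about 3 to 4 N near its end and stays where it is left.
- lever_grip (a point): Centre of the red grip, 95 mm from the pivot. The grip is 24 mm wide (along the pivot), 20 thick and runs from 55 to 115 mm from the pivot. Push on its inner face (towards the strap; the top face once down), 10 mm from this point. Fully down the point is 96 mm above the bench, at the jig's y -195. Its frame: z along the lever to its end, y out of the pushed face, x along the pivot.
- rail: Loose pine socket rail with five holes, 240 (x) x 44 (y) x 30 mm, lying between the fences on the jig; origin at the centre of its underside (18 mm above the bench, top at 48).
- socket_long: Bystander: bright steel socket, 28 mm across, 60 mm tall, standing on the jig's plate at its near (-x) side, left or right; origin under its centre.
- socket_black: Bystander: dark socket, 32 mm across, 42 mm tall, standing on the jig's plate at its near (-x) side, left or right; origin under its centre.
- glue: Bystander: white glue bottle, 52 mm across, 150 mm tall, on the bench left (+y) of the jig; origin under its centre.
- driver: Bystander: screwdriver 190 mm long, lying on the bench beyond the jig; origin at its middle.

How it is judged (in metres and radians):
On the way, in this order (a step that is already met when the one before it is completed fails the run):
1. the strap lies across the rail (within 0.10 rad of closed) with the lever still up (value of joint strap below 0.1 rad and value of joint lever below 0.9 rad), for 0.2 s.
2. the cam lever is fully down (over 1.45 rad) with the strap across (value of joint lever above 1.45 rad and value of joint strap below 0.1 rad), for 0.2 s.
At the end, for the whole second after the job is handed in: The strap is within 0.10 rad of straight across the rail, the cam lever is within 0.12 rad of level (over 1.45 rad), both at rest; the rail is within 10 mm and the bystanders within 15 mm of where they started (all of step 2 and velocity of joint lever between -0.05 and 0.05 rad/s and velocity of joint strap between -0.05 and 0.05 rad/s and distance of rail from where it was at the start of the episode below 0.01 m and distance of each of socket_long, socket_black, glue, driver from where it was at the start of the episode below 0.015 m); the robot touches nothing.
It fails at once if the cam lever is pushed down (past 0.9 rad) while the strap is not over the rail (strap above 0.12 rad) (value of joint lever above 0.9 rad and value of joint strap above 0.12 rad).
It fails at once if the strap is pinched: the fingers press on both its long side faces at once, over 3 N each (contact force between the fingers and strap_c3 above 3 N and contact force between the fingers and strap_c4 above 3 N).
It fails at once if the lever is pinched: the fingers press on two opposite faces of its grip at once, over 3 N each ((contact force between the fingers and lever_c4 above 3 N and contact force between the fingers and lever_c5 above 3 N) or (contact force between the fingers and lever_c3 above 3 N and contact force between the fingers and lever_c6 above 3 N)).
It fails at once if the pine rail is lifted or shoved more than 10 mm (distance of rail from where it was at the start of the episode above 0.01 m).
It fails at once if a socket, the glue bottle or the screwdriver is moved more than 15 mm, or one that stands is tipped (distance of any of socket_long, socket_black, glue, driver from where it was at the start of the episode above 0.015 m or angle between any of socket_long, socket_black, glue's own z axis and vertical above 0.3 rad).
It also fails if it takes over 54 s, if anything falls off the work surface, if the arm or the gripper's body presses on something with over 40 N, if the wrist force passes 120 N, or if a joint passes its speed limit or range.

## Working session

There is one attempt and no reset: what is moved stays moved. The work goes in short steps, Python scripts to look and compute and a tool call to move; the robot and the scene stay as the last step left them, time stands still between calls to the robot, and variables do not carry over. Pictures are saved under pics/ and viewed, and the job is handed in when it is done.

Besides the shell and the picture viewer there is one more tool, called as name(argument=value, ...), one argument or row to a line, values as JSON. drive_tool: Moves the arm, as the interface text tells. Its arguments: {"type":"object","properties":{"deltas":{"type":"array","items":{"type":"object","properties":{"hand":{"type":"number"},"tx":{"type":"number"},"ty":{"type":"number"},"tz":{"type":"number"},"wx":{"type":"number"},"wy":{"type":"number"},"wz":{"type":"number"}}}}},"required":["deltas"]}

```bash
ls; mkdir -p pics
python3 - <<'E'
from plant import *
import cv2
for n in("scene","top"):
    im=capture(n); cv2.imwrite(f"pics/{n}0.png",im[:,:,::-1])
    print(n,camera_model(n))
print(get_obs())
E
```

```text
pics
scene {'fx': 533.7007175681471, 'fy': 533.7007175681471, 'cx': 317.5169562686036, 'cy': 241.52384080466618, 'D': array([0.0210366, 0.       , 0.       , 0.       , 0.       ]), 'rvec': array([ 0.61390115,  2.65012683, -1.15225263]), 'tvec': array([ 535.88179952, -112.60114207, 1264.439872  ])}
top {'fx': 545.2677981107762, 'fy': 545.2677981107762, 'cx': 323.14773759043305, 'cy': 242.17240870058285, 'D': array([-0.09311374,  0.        ,  0.        ,  0.        ,  0.        ]), 'rvec': array([ 2.13185997, -2.10097796,  0.21068517]), 'tvec': array([  35.4879837 ,  635.12611709, 1020.62613045])}
{'time': 0.1, 'joint_positions': array([ 1.17299913e+00,  3.42649589e-01,  1.52489380e+00, -3.07829226e-05,
        1.27539124e+00, -1.46039178e-01]), 'dq': array([ 2.25424095e-04, -6.53869819e-04, -2.62630597e-03, -5.48319286e-05,
        8.50358554e-04,  1.02152252e-03]), 'tau': array([ 2.24679730e-03, -4.32003629e+01, -2.44696283e+01,  7.18253315e-02,
        5.26667212e-02, -7.54856751e-05]), 'tool_pos': array([130.65888391, 508.14013816, 240.12590439]), 'tcp_rot': array([-3.14142649e+00,  1.33197143e-03,  1.31904740e+00]), 'contact_force': array([ 0.11416283,  0.00239237, -0.34938355]), 'moment': array([ 0.02588744, -0.00893723,  0.03080328]), 'grip_width': 91.87567916790557}
```

View pics/scene0.png

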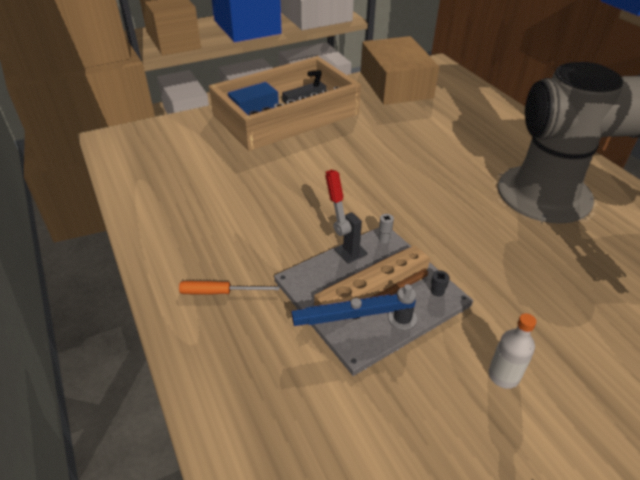

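View pics/top0.png

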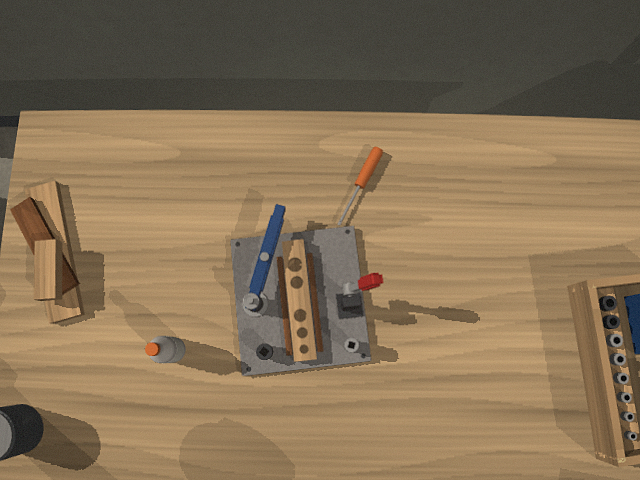

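Run:
```python
import plant
print([x for x in dir(plant) if not x.startswith('__')])
try: print(plant.tcp_to_tips)
except Exception as e: print(e)
```

```text
['Unreachable', 'camera_model', 'capture', 'close_job', 'get_obs', 'tcp_to_tips']
14.0
```

The top view shows the jig plate with corners at about (233,239), (353,226), (371,360) and (245,376). The strap runs from the post at (253,302) to (280,207), and the red grip is near (371,282). The driver lies beyond the jig and the glue bottle is at (165,350). Next I measure these positions.

```bash
cat > h.py <<'E'
import numpy as np, cv2
from plant import *
def ray(n,px):
    m=camera_model(n);K=np.array([[m['fx'],0,m['cx']],[0,m['fy'],m['cy']],[0,0,1]])
    u=cv2.undistortPoints(np.array(px,float).reshape(-1,1,2),K,m['D']).reshape(-1,2)
    R=cv2.Rodrigues(m['rvec'])[0]
    d=np.c_[u,np.ones(len(u))]@R; return -R.T@m['tvec'],d
def onz(n,px,z):
    c,d=ray(n,px); return c+d*((z-c[2])/d[:,2])[:,None]
def onplane(n,px,p0,nn):
    c,d=ray(n,px); return c+d*(((p0-c)@nn)/(d@nn))[:,None]
def proj(n,P):
    m=camera_model(n);K=np.array([[m['fx'],0,m['cx']],[0,m['fy'],m['cy']],[0,0,1]])
    return cv2.projectPoints(np.array(P,float).reshape(-1,1,3),m['rvec'],m['tvec'],K,m['D'])[0].reshape(-1,2)
def mask(im,kind):
    h=cv2.cvtColor(im,cv2.COLOR_RGB2HSV);H,S,V=[h[...,i].astype(int) for i in range(3)]
    if kind=='blue': return ((H>100)&(H<125)&(S>120)).astype(np.uint8)
    if kind=='red': return (((H<5)|(H>172))&(S>170)&(V>70)).astype(np.uint8)
    if kind=='grey': return ((S<40)&(V>50)).astype(np.uint8)
def blobs(m):
    n,l,s,c=cv2.connectedComponentsWithStats(m)
    return [(s[i],l==i) for i in sorted(range(1,n),key=lambda i:-s[i][4])[:4]]
E
python3 - <<'E'
from h import *
T=cv2.imread('pics/top0.png')[:,:,::-1].copy();S=cv2.imread('pics/scene0.png')[:,:,::-1].copy()
for n,im in(('top',T),('scene',S)):
  for k in('blue','red','grey'):
    for s,b in blobs(mask(im,k)):
        pts=np.argwhere(b)[:,::-1].astype(np.float32)
        if s[4]>30: print(n,k,s,cv2.minAreaRect(pts))
print(onz('top',[(237.5,243),(348,231),(365.5,355),(249,370)],18)) # corner screws
print('plate',onz('top',[(233,239),(353,226),(371,360),(245,376)],18))
cv2.imwrite('pics/topz.png',cv2.resize(T[190:390,220:390],None,fx=3.0,fy=3.0,interpolation=cv2.INTER_CUBIC)[:,:,::-1])
cv2.imwrite('pics/scz.png',cv2.resize(S[160:380,270:480],None,fx=2.7,fy=2.7,interpolation=cv2.INTER_CUBIC)[:,:,::-1])
E
```

```text
top blue [624 294  16  60 598] ((631.5, 323.5), (59.0, 15.0), 90.0)
top blue [259 205  26  51 573] ((272.79193115234375, 230.55136108398438), (12.866257667541504, 52.93545913696289), 17.102725982666016)
top blue [250 257  22  40 425] ((259.3624267578125, 274.958740234375), (13.122220993041992, 41.09074783325195), 16.699243545532227)
top red [358 273  25  18 305] ((369.8500061035156, 281.0500183105469), (13.914020538330078, 24.98199462890625), 71.56504821777344)
top grey [    0     0   640   120 52213] ((319.49993896484375, 59.49999237060547), (638.9998779296875, 118.99998474121094), 0.0)
top grey [  231   226   140   150 11750] ((298.2337951660156, 300.2371826171875), (136.4121551513672, 129.2848358154297), 83.2901611328125)
top grey [150 336  35  27 652] ((167.0, 349.0), (26.0, 34.0), 90.0)
top grey [  0 410  15  48 477] ((6.999999046325684, 433.5), (13.999998092651367, 46.99999237060547), 0.0)
scene blue [ 212    0   69   41 2339] ((246.0, 20.0), (40.0, 68.0), 90.0)
scene blue [ 292  295  122   30 1658] ((352.7237548828125, 308.9442138671875), (17.23104476928711, 120.95135498046875
[... 497 characters left out ...]
318.1089782714844), (63.25482177734375, 154.84988403320312), 63.05425262451172)
scene grey [ 147   31  219   81 5514] ((259.7965393066406, 72.55035400390625), (43.1562385559082, 222.19390869140625), 79.27803039550781)
scene grey [ 231  214  178   96 4023] ((322.66180419921875, 273.1700439453125), (53.53058624267578, 178.3590087890625), 64.63783264160156)
[[639.33287279 222.67986674  18.        ]
 [668.18520624  -6.55127853  18.        ]
 [414.89324431 -43.13992041  18.        ]
 [381.74770582 188.79032702  18.        ]]
plate [[647.67645159 232.47207364  18.        ]
 [679.02785258 -16.93016025  18.        ]
 [405.16224761 -54.15503555  18.        ]
 [369.83793763 196.36026309  18.        ]]
```

View pics/topz.png

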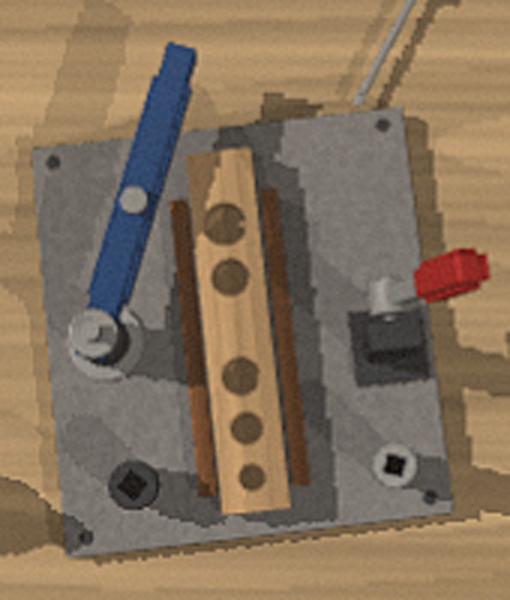

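View pics/scz.png

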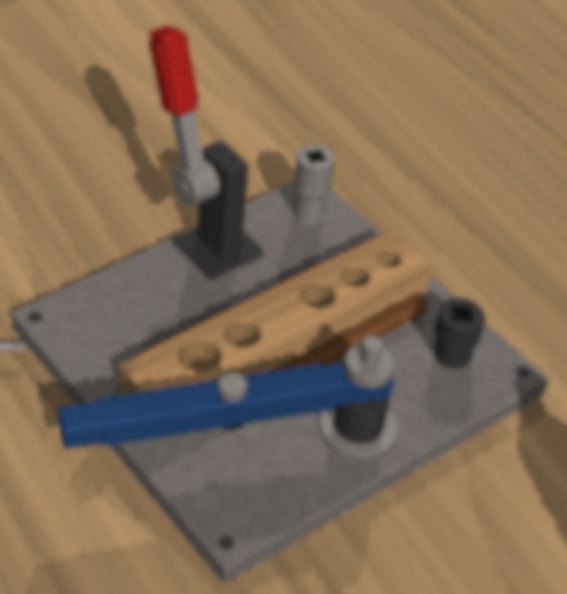

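```bash
cat >> h.py <<'E'
def Jig():
    P=onz('top',[(231,239.3),(354,226),(370.7,360.7),(242.7,375.3)],18)[:,:2]
    L=np.array([[140,130],[140,-130],[-140,-130],[-140,130.]])
    Q=P-P.mean(0);H=L.T@Q;th=np.arctan2(H[0,1]-H[1,0],H[0,0]+H[1,1])
    R=np.array([[np.cos(th),-np.sin(th)],[np.sin(th),np.cos(th)]])
    return P.mean(0),th,R,P-(P.mean(0)+L@R.T)
c,th,R,res=Jig()
def tow(p): p=np.array(p,float).reshape(-1,3); return np.c_[p[:,:2]@R.T+c,p[:,2]]
def toj(p): p=np.array(p,float).reshape(-1,3); return np.c_[(p[:,:2]-c)@R,p[:,2]]
E
python3 - <<'E'
from h import *
print(c,th,res)
# strap end
print('strap end j',toj(onz('top',[(220+181/3,190+46/3)],76)), 'bolt',toj(onz('top',[(220+133/3,190+199/3)],84)),'post top',toj(onz('top',[(220+99/3,190+330/3)],102)))
p=np.array([[0,90,0]]);
# strap angle from blue mask top
T=cv2.imread('pics/top0.png')[:,:,::-1].copy();S=cv2.imread('pics/scene0.png')[:,:,::-1].copy()
m=mask(T,'blue');ys,xs=np.nonzero(m);k=(xs<300)&(ys>190)&(ys<310)
W=toj(onz('top',np.c_[xs[k],ys[k]],76))
d=W[:,:2]-[0,90];print('strap angle mean',np.median(np.arctan2(d[:,0],-d[:,1])), 'r',np.hypot(*d.T).max())
# lever: red centroid in both
for n,im,px in(('top',T,(369.85,281.05)),('scene',S,(334,185.5))):
    cc,dd=ray(n,[px]); 
    J=toj(onplane(n,[px],tow([[0,0,0]])[0],np.r_[R[:,0],0]))[0]
    print(n,'lever plane pt',J,'ang',np.arctan2(-(J[1]+100),J[2]-96),np.hypot(J[1]+100,J[2]-96))
print('sockets j',toj(onz('top',[(220+395/3,190+463/3)],78)),toj(onz('top',[(220+133/3,190+484/3)],60)))
print('glue w',onz('top',[(151,349)],150),'driver',onz('top',[(341,224),(379,150)],12), toj(onz('top',[(341,224),(379,150)],12)))
# overlay
A=T.copy()
for q in proj('top',tow([[140,130,18],[140,-130,18],[-140,-130,18],[-140,130,18],[0,90,102],[-15,-83,110],[-34,-117,110],[0,-100,96]])): cv2.circle(A,tuple(int(v) for v in q),1,(0,255,0),-1)
cv2.imwrite('pics/ov.png',cv2.resize(A[190:390,220:390],None,fx=3.0,fy=3.0)[:,:,::-1])
E
```

```text
[525.23131907  91.26310355] 0.12643884778561665 [[-0.74170485 -1.25621236]
 [-1.44781458  1.02723892]
 [ 1.03565625  1.79701363]
 [ 1.15386318 -1.56804019]]
strap end j [[184.01486017  16.81992961  76.        ]] bolt [[83.30857346 57.15904446 84.        ]] post top [[ -0.68025553  84.44343451 102.        ]]
strap angle mean 1.1971279713353928 r 198.18596253274313
top lever plane pt [ 5.68119135e-14 -1.29458094e+02  1.90694715e+02] ang 0.30159513185295345 99.17090472496437
scene lever plane pt [-1.66593431e-14 -1.36699798e+02  1.72162704e+02] ang 0.4490309772258406 84.54367322151786
sockets j [[-102.73567907  -91.24494713   78.        ]] [[-97.23269583  76.51097529  60.        ]]
glue w [[418.7549897  347.93283118 150.        ]] driver [[684.3614741    7.95773596  12.        ]
 [850.3466733  -73.16199142  12.        ]] [[ 147.35486692 -102.70702851   12.        ]
 [ 301.78567001 -204.11030055   12.        ]]
```

View pics/ov.png

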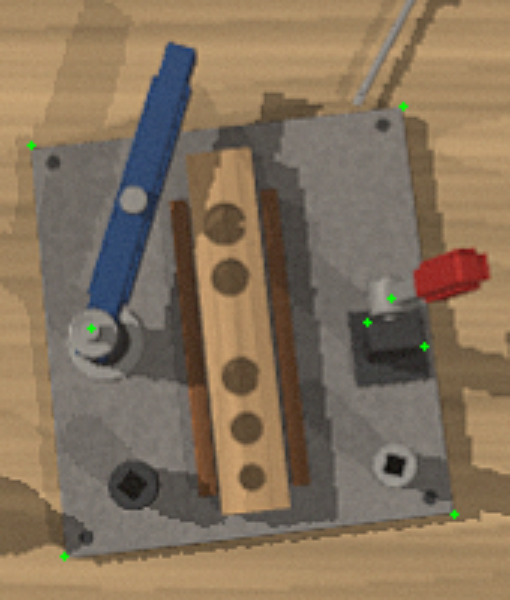

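Run:
```python
from h import *
o=get_obs();y=o['tcp_rot'][2];p=o['tool_pos']
a=y-th; d=np.array([np.sin(a),-np.cos(a)]);e=np.array([np.cos(a),np.sin(a)])
tj=np.array([0,88])+100*d+50*e
t=tow([[*tj,72]])[0];print('a',a,'target',t)
X=np.array([np.cos(y),np.sin(y)]);Y=np.array([np.sin(y),-np.cos(y)])
D=(t-p);print('tool dx,dy,dz mm',D[:2]@X,D[:2]@Y,-D[2])
print('lever grip world at 0.4',tow([[0,-100-95*np.sin(.4),96+95*np.cos(.4)]]),'final',tow([[0,-195,96]]))
```

```text
a 1.1926085564336404 target [623.43705486 202.07472095  72.        ]
tool dx,dy,dz mm -173.66757728201895 553.4852644601923 168.12590438719243
lever grip world at 0.4 [[542.50666095 -44.6380445  183.50079443]] final [[ 549.82125299 -102.18026064   96.        ]]
```

drive_tool(
  deltas=[
    {"hand":1,"tx":-0.217,"ty":0.69},
    {"hand":1,"tx":-0.217,"ty":0.69},
    {"hand":1,"tx":-0.217,"ty":0.69},
    {"hand":1,"tx":-0.217,"ty":0.69},
    {"hand":1,"tx":-0.217,"ty":0.69},
    {"hand":1,"tx":-0.217,"ty":0.69},
    {"hand":1,"tx":-0.217,"ty":0.69},
    {"hand":1,"tx":-0.217,"ty":0.69},
    {"hand":1,"tx":-0.217,"ty":0.69},
    {"hand":1,"tx":-0.217,"ty":0.69},
    {"hand":1,"tx":-0.217,"ty":0.69},
    {"hand":1,"tx":-0.217,"ty":0.69},
    {"hand":1,"tx":-0.217,"ty":0.69},
    {"hand":1,"tx":-0.217,"ty":0.69},
    {"hand":1,"tx":-0.217,"ty":0.69},
    {"hand":1,"tx":-0.217,"ty":0.69},
    {"hand":1,"tx":-0.217,"ty":0.69},
    {"hand":1,"tx":-0.217,"ty":0.69},
    {"hand":1,"tx":-0.217,"ty":0.69},
    {"hand":1,"tx":-0.217,"ty":0.69},
  ],
)

```text
invalid input
```

drive_tool(
  deltas=[
    {"hand":1},
    {"hand":1},
  ],
)

```text
invalid input
```

drive_tool(
  deltas=[
    {"hand":1,"tx":-0.217,"ty":0.69,"tz":0,"wx":0,"wy":0,"wz":0},
    {"hand":1,"tx":-0.217,"ty":0.69,"tz":0,"wx":0,"wy":0,"wz":0},
    {"hand":1,"tx":-0.217,"ty":0.69,"tz":0,"wx":0,"wy":0,"wz":0},
    {"hand":1,"tx":-0.217,"ty":0.69,"tz":0,"wx":0,"wy":0,"wz":0},
    {"hand":1,"tx":-0.217,"ty":0.69,"tz":0,"wx":0,"wy":0,"wz":0},
    {"hand":1,"tx":-0.217,"ty":0.69,"tz":0,"wx":0,"wy":0,"wz":0},
    {"hand":1,"tx":-0.217,"ty":0.69,"tz":0,"wx":0,"wy":0,"wz":0},
    {"hand":1,"tx":-0.217,"ty":0.69,"tz":0,"wx":0,"wy":0,"wz":0},
    {"hand":1,"tx":-0.217,"ty":0.69,"tz":0,"wx":0,"wy":0,"wz":0},
    {"hand":1,"tx":-0.217,"ty":0.69,"tz":0,"wx":0,"wy":0,"wz":0},
    {"hand":1,"tx":-0.217,"ty":0.69,"tz":0,"wx":0,"wy":0,"wz":0},
    {"hand":1,"tx":-0.217,"ty":0.69,"tz":0,"wx":0,"wy":0,"wz":0},
    {"hand":1,"tx":-0.217,"ty":0.69,"tz":0,"wx":0,"wy":0,"wz":0},
    {"hand":1,"tx":-0.217,"ty":0.69,"tz":0,"wx":0,"wy":0,"wz":0},
    {"hand":1,"tx":-0.217,"ty":0.69,"tz":0,"wx":0,"wy":0,"wz":0},
    {"hand":1,"tx":-0.217,"ty":0.69,"tz":0,"wx":0,"wy":0,"wz":0},
    {"hand":1,"tx":-0.217,"ty":0.69,"tz":0,"wx":0,"wy":0,"wz":0},
    {"hand":1,"tx":-0.217,"ty":0.69,"tz":0,"wx":0,"wy":0,"wz":0},
    {"hand":1,"tx":-0.217,"ty":0.69,"tz":0,"wx":0,"wy":0,"wz":0},
    {"hand":1,"tx":-0.217,"ty":0.69,"tz":0,"wx":0,"wy":0,"wz":0},
  ],
)

```text
time: 1.77
tool_pos: [623.0, 201.9, 240.1]
tcp_rot: [-3.141, 0.0, 1.319]
contact_force: [0.8, -0.2, 0.2]
grip_width: 0.4
```

drive_tool(
  deltas=[
    {"hand":1,"tx":0,"ty":0,"tz":0,"wx":0,"wy":0,"wz":0},
    {"hand":1,"tx":0,"ty":0,"tz":0,"wx":0,"wy":0,"wz":0},
  ],
)

```text
time: 1.93
tool_pos: [622.6, 201.7, 239.4]
tcp_rot: [-3.14, 0.001, 1.317]
contact_force: [-0.5, 0.6, -0.5]
grip_width: 0.2
```

drive_tool(
  deltas=[
    {"hand":1,"tx":0,"ty":0,"tz":0.6,"wx":0,"wy":0,"wz":0},
    {"hand":1,"tx":0,"ty":0,"tz":0.6,"wx":0,"wy":0,"wz":0},
    {"hand":1,"tx":0,"ty":0,"tz":0.6,"wx":0,"wy":0,"wz":0},
    {"hand":1,"tx":0,"ty":0,"tz":0.6,"wx":0,"wy":0,"wz":0},
    {"hand":1,"tx":0,"ty":0,"tz":0.6,"wx":0,"wy":0,"wz":0},
    {"hand":1,"tx":0,"ty":0,"tz":0,"wx":0,"wy":0,"wz":0},
  ],
)

```text
time: 2.43
tool_pos: [618.1, 203.3, 115.6]
tcp_rot: [-3.132, 0.004, 1.32]
contact_force: [-0.9, -0.1, -0.5]
grip_width: 0.5
```

Run:
```python
from h import *
im=[capture("scene")[150:450,200:520],capture("top")[150:450,140:460]]
cv2.imwrite("pics/a1.png",cv2.resize(np.hstack(im),None,fx=1.25,fy=1.25,interpolation=cv2.INTER_CUBIC)[:,:,::-1])
```

```text
(no output)
```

View pics/a1.png

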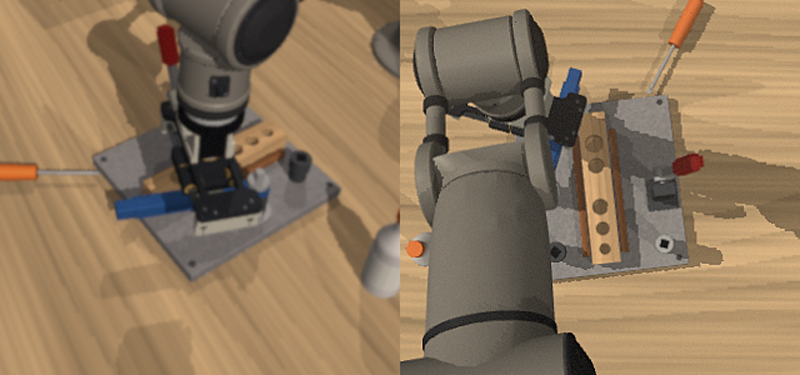

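drive_tool(
  deltas=[
    {"hand":1,"tx":0,"ty":0,"tz":0.3,"wx":0,"wy":0,"wz":0},
    {"hand":1,"tx":0,"ty":0,"tz":0.3,"wx":0,"wy":0,"wz":0},
    {"hand":1,"tx":0,"ty":0,"tz":0.3,"wx":0,"wy":0,"wz":0},
    {"hand":1,"tx":0,"ty":0,"tz":0.25,"wx":0,"wy":0,"wz":0},
    {"hand":1,"tx":0,"ty":0,"tz":0,"wx":0,"wy":0,"wz":0},
    {"hand":1,"tx":0,"ty":0,"tz":0,"wx":0,"wy":0,"wz":0},
    {"hand":1,"tx":0,"ty":0,"tz":0,"wx":0,"wy":0,"wz":0},
  ],
)

```text
time: 3.12
tool_pos: [622.4, 202.8, 74.9]
tcp_rot: [3.141, -0.0, 1.319]
contact_force: [-0.1, -0.4, -0.3]
grip_width: 0.5
```

Run:
```python
from h import *
im=[capture("scene")[250:400,260:460],capture("top")[180:330,200:400]]
cv2.imwrite("pics/a2.png",cv2.resize(np.hstack(im),None,fx=2,fy=2,interpolation=cv2.INTER_CUBIC)[:,:,::-1])
o=get_obs();print(o['tool_pos'],o['contact_force'],toj(o['tool_pos']))
```

```text
[622.63246222 202.90549207  75.40517961] [ 0.11578192 -0.61521148  0.30931976] [[110.70196802  98.4686746   75.40517961]]
```

View pics/a2.png

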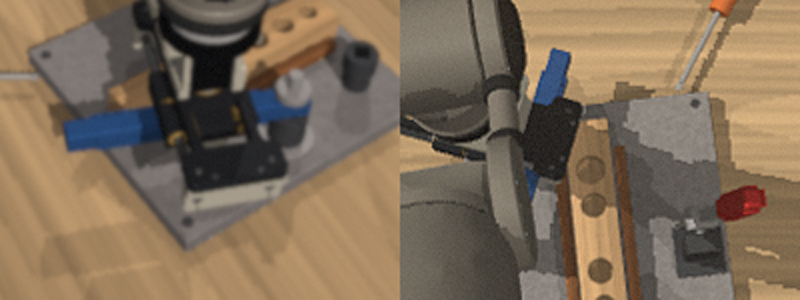

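drive_tool(
  deltas=[
    {"hand":1,"tx":-0.08,"ty":0,"tz":0.05,"wx":0,"wy":0,"wz":0},
    {"hand":1,"tx":-0.08,"ty":0,"tz":0,"wx":0,"wy":0,"wz":0},
    {"hand":1,"tx":-0.08,"ty":0,"tz":0,"wx":0,"wy":0,"wz":0},
    {"hand":1,"tx":-0.08,"ty":0,"tz":0,"wx":0,"wy":0,"wz":0},
    {"hand":1,"tx":-0.08,"ty":0,"tz":0,"wx":0,"wy":0,"wz":0},
    {"hand":1,"tx":-0.05,"ty":0,"tz":0,"wx":0,"wy":0,"wz":0},
    {"hand":1,"tx":0,"ty":0,"tz":0,"wx":0,"wy":0,"wz":0},
  ],
)

```text
time: 3.8
tool_pos: [617.8, 185.0, 72.9]
tcp_rot: [3.141, -0.0, 1.318]
contact_force: [-0.6, 0.2, 0.1]
grip_width: 0.4
```

Run:
```python
from h import *
o=get_obs();print(o['tool_pos'],o['tcp_rot'],o['contact_force'],toj(o['tool_pos']))
```

```text
[617.75398104 184.95978595  72.87825929] [ 3.14125044e+00 -2.80332930e-04  1.31847265e+00] [-0.57338351  0.2122676   0.06955455] [[103.59943706  81.28141186  72.87825929]]
```

drive_tool(
  deltas=[
    {"hand":1,"tx":-0.11,"ty":0.03,"tz":0,"wx":0,"wy":0,"wz":0.5},
    {"hand":1,"tx":-0.11,"ty":0.03,"tz":0,"wx":0,"wy":0,"wz":0.5},
    {"hand":1,"tx":-0.11,"ty":0.03,"tz":0,"wx":0,"wy":0,"wz":0.5},
    {"hand":1,"tx":-0.11,"ty":0.03,"tz":0,"wx":0,"wy":0,"wz":0.5},
    {"hand":1,"tx":-0.11,"ty":0.03,"tz":0,"wx":0,"wy":0,"wz":0.5},
    {"hand":1,"tx":-0.11,"ty":0.03,"tz":0,"wx":0,"wy":0,"wz":0.5},
    {"hand":1,"tx":-0.11,"ty":0.03,"tz":0,"wx":0,"wy":0,"wz":0.5},
    {"hand":1,"tx":-0.11,"ty":0.03,"tz":0,"wx":0,"wy":0,"wz":0.5},
  ],
)

```text
time: 4.47
tool_pos: [612.6, 149.8, 72.8]
tcp_rot: [-3.141, -0.001, 0.968]
contact_force: [-0.4, 2.0, -0.1]
grip_width: 0.6
```

```bash
cat > st.py <<'E'
from h import *
o=get_obs();t=toj(o['tool_pos'])[0];a=o['tcp_rot'][2]-th
q=t[:2]-[0,88];d=np.array([np.sin(a),-np.cos(a)]);e=np.array([np.cos(a),np.sin(a)])
print('t',o['time'],'jig',t.round(1),'a',a.round(3),'off e,r',(q@e).round(1),(q@d).round(1),'F',o['contact_force'].round(1),o['tcp_rot'].round(3))
E
cat > pic.py <<'E'
import sys
from h import *
im=[capture("scene")[150:390,250:490],capture("top")[180:420,200:440]]
cv2.imwrite("pics/%s.png"%sys.argv[1],cv2.resize(np.hstack(im),None,fx=1.66,fy=1.66,interpolation=cv2.INTER_CUBIC)[:,:,::-1])
E
python3 st.py; python3 pic.py b1
```

```text
t 4.4667 jig [94.  47.  72.8] a 0.841 off e,r 32.1 97.4 F [-0.4  2.  -0.1] [-3.141e+00 -1.000e-03  9.680e-01]
```

View pics/b1.png

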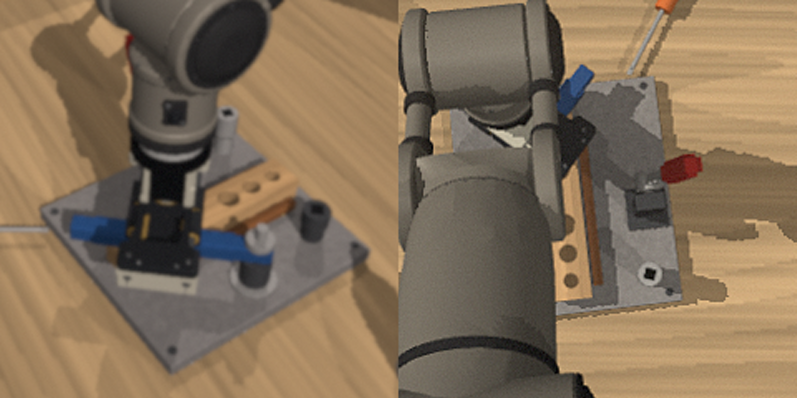

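drive_tool(
  deltas=[
    {"hand":1,"tx":-0.108,"ty":0.033,"tz":0,"wx":0,"wy":0,"wz":0.5},
    {"hand":1,"tx":-0.108,"ty":0.033,"tz":0,"wx":0,"wy":0,"wz":0.5},
    {"hand":1,"tx":-0.108,"ty":0.033,"tz":0,"wx":0,"wy":0,"wz":0.5},
    {"hand":1,"tx":-0.108,"ty":0.033,"tz":0,"wx":0,"wy":0,"wz":0.5},
    {"hand":1,"tx":-0.108,"ty":0.033,"tz":0,"wx":0,"wy":0,"wz":0.5},
    {"hand":1,"tx":-0.108,"ty":0.033,"tz":0,"wx":0,"wy":0,"wz":0.5},
    {"hand":1,"tx":-0.108,"ty":0.033,"tz":0,"wx":0,"wy":0,"wz":0.5},
    {"hand":1,"tx":-0.108,"ty":0.033,"tz":0,"wx":0,"wy":0,"wz":0.5},
    {"hand":1,"tx":-0.108,"ty":0.033,"tz":0,"wx":0,"wy":0,"wz":0.5},
    {"hand":1,"tx":-0.108,"ty":0.033,"tz":0,"wx":0,"wy":0,"wz":0.5},
    {"hand":1,"tx":-0.108,"ty":0.033,"tz":0,"wx":0,"wy":0,"wz":0.5},
    {"hand":1,"tx":-0.108,"ty":0.033,"tz":0,"wx":0,"wy":0,"wz":0.5},
  ],
)

```text
time: 5.57
tool_pos: [585.2, 104.0, 72.9]
tcp_rot: [3.142, -0.001, 0.446]
contact_force: [0.7, 1.7, 0.4]
grip_width: 0.2
```

```bash
python3 st.py; python3 pic.py b2
```

```text
t 5.5667 jig [61.1  5.  72.9] a 0.319 off e,r 32.0 98.0 F [0.7 1.7 0.4] [ 3.142e+00 -1.000e-03  4.460e-01]
```

View pics/b2.png

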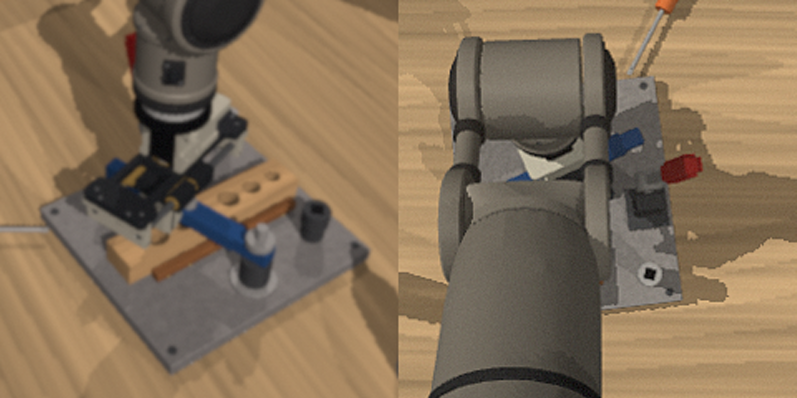

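drive_tool(
  deltas=[
    {"hand":1,"tx":-0.108,"ty":0.033,"tz":0,"wx":0,"wy":0,"wz":0.5},
    {"hand":1,"tx":-0.108,"ty":0.033,"tz":0,"wx":0,"wy":0,"wz":0.5},
    {"hand":1,"tx":-0.108,"ty":0.033,"tz":0,"wx":0,"wy":0,"wz":0.5},
    {"hand":1,"tx":-0.108,"ty":0.033,"tz":0,"wx":0,"wy":0,"wz":0.5},
    {"hand":1,"tx":-0.108,"ty":0.033,"tz":0,"wx":0,"wy":0,"wz":0.5},
    {"hand":1,"tx":-0.05,"ty":0.015,"tz":0,"wx":0,"wy":0,"wz":0.25},
    {"hand":1,"tx":0,"ty":0,"tz":0,"wx":0,"wy":0,"wz":0},
  ],
)

```text
time: 6.25
tool_pos: [565.2, 88.9, 72.9]
tcp_rot: [3.142, -0.0, 0.208]
contact_force: [0.3, -0.5, 0.3]
grip_width: 0.4
```

```bash
python3 st.py; python3 pic.py b3
```

```text
t 6.25 jig [39.4 -7.4 72.9] a 0.081 off e,r 31.5 98.3 F [ 0.3 -0.5  0.3] [ 3.142 -0.     0.208]
```

View pics/b3.png

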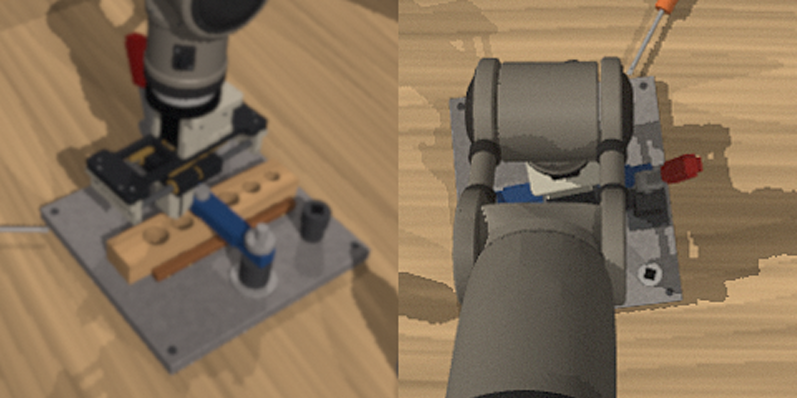

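drive_tool(
  deltas=[
    {"hand":1,"tx":-0.053,"ty":0.017,"tz":0,"wx":0,"wy":0,"wz":0.25},
    {"hand":1,"tx":-0.053,"ty":0.017,"tz":0,"wx":0,"wy":0,"wz":0.25},
    {"hand":1,"tx":-0.053,"ty":0.017,"tz":0,"wx":0,"wy":0,"wz":0.25},
    {"hand":1,"tx":0,"ty":0,"tz":0,"wx":0,"wy":0,"wz":0},
  ],
)

```text
time: 6.68
tool_pos: [559.0, 85.5, 72.7]
tcp_rot: [-3.142, 0.0, 0.139]
contact_force: [1.2, 0.6, -1.2]
grip_width: 0.2
```

drive_tool(
  deltas=[
    {"hand":1,"tx":-0.04,"ty":0,"tz":0,"wx":0,"wy":0,"wz":0.2},
    {"hand":1,"tx":0,"ty":0,"tz":0,"wx":0,"wy":0,"wz":0},
  ],
)

```text
time: 6.85
tool_pos: [557.7, 85.1, 72.8]
tcp_rot: [3.141, -0.0, 0.122]
contact_force: [-0.2, -1.0, -0.8]
grip_width: 0.4
```

```bash
python3 st.py
```

```text
t 6.85 jig [ 31.4 -10.2  72.8] a -0.004 off e,r 31.8 98.1 F [-0.2 -1.  -0.8] [ 3.141 -0.     0.122]
```

drive_tool(
  deltas=[
    {"hand":1,"tx":-0.03,"ty":0,"tz":0,"wx":0,"wy":0,"wz":0},
    {"hand":1,"tx":0,"ty":0,"tz":0,"wx":0,"wy":0,"wz":0},
  ],
)

```text
time: 7.02
tool_pos: [556.8, 85.0, 72.8]
tcp_rot: [3.141, -0.001, 0.124]
contact_force: [2.8, -0.5, -0.4]
grip_width: 0.6
```

drive_tool(
  deltas=[
    {"hand":1,"tx":-0.03,"ty":0,"tz":0,"wx":0,"wy":0,"wz":0},
    {"hand":1,"tx":0,"ty":0,"tz":0,"wx":0,"wy":0,"wz":0},
  ],
)

```text
time: 7.18
tool_pos: [556.6, 85.0, 73.0]
tcp_rot: [3.141, -0.003, 0.123]
contact_force: [5.5, -0.8, -2.5]
grip_width: 0.5
```

```bash
python3 st.py;python3 pic.py b4
```

```text
t 7.1833 jig [ 30.4 -10.2  73. ] a -0.003 off e,r 30.7 98.1 F [ 5.5 -0.8 -2.5] [ 3.141e+00 -3.000e-03  1.230e-01]
```

View pics/b4.png

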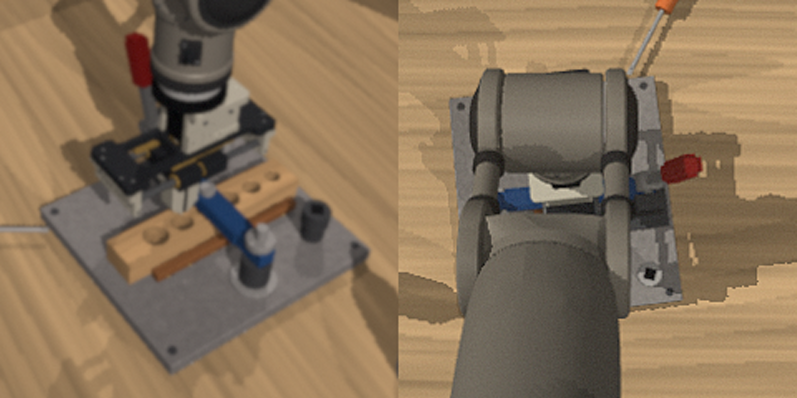

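drive_tool(
  deltas=[
    {"hand":1,"tx":0.12,"ty":0,"tz":0,"wx":0,"wy":0,"wz":0},
    {"hand":1,"tx":0.2,"ty":0,"tz":0,"wx":0,"wy":0,"wz":0},
    {"hand":1,"tx":0.1,"ty":0,"tz":-0.3,"wx":0,"wy":0,"wz":0},
    {"hand":1,"tx":0,"ty":0,"tz":-0.6,"wx":0,"wy":0,"wz":0},
    {"hand":1,"tx":0,"ty":0,"tz":-0.6,"wx":0,"wy":0,"wz":0},
    {"hand":1,"tx":0,"ty":0,"tz":-0.6,"wx":0,"wy":0,"wz":0},
    {"hand":1,"tx":0,"ty":0,"tz":-0.6,"wx":0,"wy":0,"wz":0},
    {"hand":1,"tx":0,"ty":0,"tz":-0.6,"wx":0,"wy":0,"wz":0},
    {"hand":1,"tx":0,"ty":0,"tz":0,"wx":0,"wy":0,"wz":0},
  ],
)

```text
time: 8.03
tool_pos: [574.3, 87.5, 209.8]
tcp_rot: [3.141, -0.008, 0.124]
contact_force: [1.3, -0.3, 0.8]
grip_width: 0.3
```

```bash
python3 st.py;python3 - <<'E'
from h import *
S=capture("scene");T=capture("top")
cv2.imwrite("pics/c1.png",cv2.resize(np.hstack([S[150:390,250:490],T[180:420,200:440]]),None,fx=1.66,fy=1.66,interpolation=cv2.INTER_CUBIC)[:,:,::-1])
c0=[]
for n,im in(('top',T),('scene',S)):
    for s,b in blobs(mask(im,'red'))[:1]:
        pts=np.argwhere(b)[:,::-1].astype(np.float32);r=cv2.minAreaRect(pts);print(n,s,r);c0.append((n,r[0]))
(a,da),(b2,db)=[ray(n,[p]) for n,p in c0]
M=np.c_[da[0],-db[0]];s=np.linalg.lstsq(M,b2-a,rcond=None)[0]
P1=a+s[0]*da[0];P2=b2+s[1]*db[0];print('tri j',toj([P1,P2]),'gap',np.linalg.norm(P1-P2))
for n,im in(('top',T),('scene',S)):
  for b in (.3,.4,.5,.6):
    print(n,b,proj(n,tow([[0,-100-r*np.sin(b),96+r*np.cos(b)] for r in(55,85,115)])).round(1).tolist())
E
```

```text
t 8.0333 jig [ 48.2 -10.  209.8] a -0.003 off e,r 48.5 97.8 F [ 1.3 -0.3  0.8] [ 3.141 -0.008  0.124]
top [359 273  24  17 248] ((370.0, 281.0000305175781), (13.28156566619873, 24.6657657623291), 71.56504821777344)
scene [334 196   5   6  20] ((336.0, 198.5), (5.0, 4.0), 90.0)
tri j [[   5.16527369 -134.10726803  147.40487568]
 [  -0.17892107 -129.06593288  146.26413366]] gap 7.434834906911708
top 0.3 [[360.6, 284.9], [366.7, 282.3], [373.2, 279.6]]
top 0.4 [[363.4, 284.7], [371.1, 282.0], [379.3, 279.2]]
top 0.5 [[366.0, 284.5], [375.2, 281.8], [385.0, 278.9]]
top 0.6 [[368.4, 284.4], [379.0, 281.6], [390.2, 278.7]]
scene 0.3 [[339.9, 201.1], [337.6, 186.5], [335.4, 171.4]]
scene 0.4 [[338.3, 200.5], [335.1, 185.6], [331.9, 170.3]]
scene 0.5 [[336.7, 200.1], [332.7, 185.1], [328.7, 169.8]]
scene 0.6 [[335.2, 200.0], [330.5, 185.0], [325.7, 169.9]]
```

View pics/c1.png

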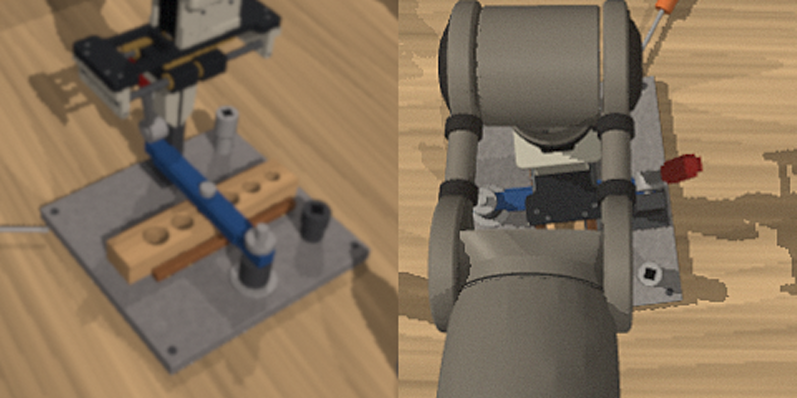

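drive_tool(
  deltas=[
    {"hand":1,"tx":-0.15,"ty":0.29,"tz":0.03,"wx":0,"wy":0,"wz":0},
    {"hand":1,"tx":-0.15,"ty":0.29,"tz":0.03,"wx":0,"wy":0,"wz":0},
    {"hand":1,"tx":-0.15,"ty":0.29,"tz":0.03,"wx":0,"wy":0,"wz":0},
    {"hand":1,"tx":-0.15,"ty":0.29,"tz":0.03,"wx":0,"wy":0,"wz":0},
    {"hand":1,"tx":-0.15,"ty":0.29,"tz":0.03,"wx":0,"wy":0,"wz":0},
    {"hand":1,"tx":-0.15,"ty":0.29,"tz":0.03,"wx":0,"wy":0,"wz":0},
    {"hand":1,"tx":-0.15,"ty":0.29,"tz":0.03,"wx":0,"wy":0,"wz":0},
    {"hand":1,"tx":-0.15,"ty":0.29,"tz":0.03,"wx":0,"wy":0,"wz":0},
    {"hand":1,"tx":0,"ty":0,"tz":0,"wx":0,"wy":0,"wz":0},
    {"hand":1,"tx":0,"ty":0,"tz":0,"wx":0,"wy":0,"wz":0},
  ],
)

```text
time: 8.97
tool_pos: [535.7, -11.6, 195.2]
tcp_rot: [-3.141, -0.0, 0.122]
contact_force: [-0.0, -0.1, 0.7]
grip_width: 0.4
```

```bash
python3 st.py;python3 pic.py c2
python3 - <<'E'
from h import *
T=capture("top");m=mask(T,'blue');ys,xs=np.nonzero(m);k=(xs>240)&(xs<400)&(ys>190)&(ys<390)
W=toj(onz('top',np.c_[xs[k],ys[k]],76))[:,:2];print(len(W))
f=cv2.fitLine(W.astype(np.float32),cv2.DIST_HUBER,0,.01,.01).ravel();print('strap line',f,'angle',np.arctan2(f[0],-f[1]), W.min(0),W.max(0))
E
```

```text
t 8.9667 jig [  -2.6 -103.3  195.2] a -0.005 off e,r -1.7 191.3 F [-0.  -0.1  0.7] [-3.141 -0.     0.122]
624
strap line [ 0.03898903  0.9992396  -1.8757232  15.1633415 ] angle 3.102594 [-105.97536003 -174.14675853] [11.34352946 78.91799292]
```

View pics/c2.png

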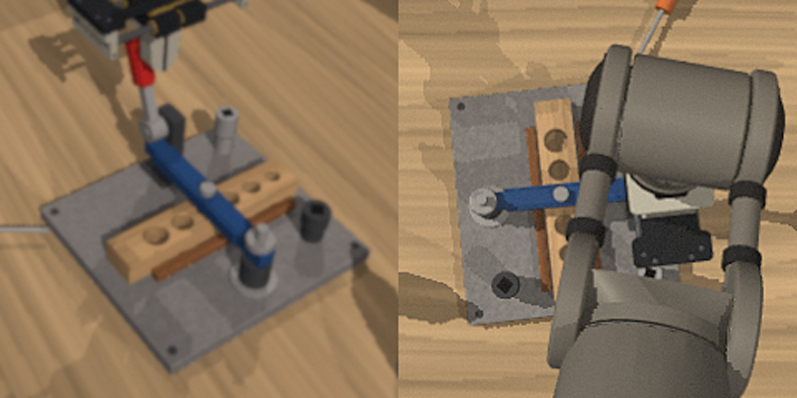

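Run:
```python
import numpy as np
f=lambda b,r=90:np.array([-100-r*np.sin(b)+10*np.cos(b)+9.5,96+r*np.cos(b)+10*np.sin(b)+14])
b=np.arange(.4,1.61,.08);P=np.array([f(x) for x in b]);print(np.c_[b,P].round(2))
D=np.diff(P,axis=0);print((np.c_[-D[:,0],-D[:,1]]/40).round(3).tolist())
```

```text
[[   0.4  -116.34  196.79]
 [   0.48 -123.19  194.45]
 [   0.56 -129.83  191.56]
 [   0.64 -136.23  188.16]
 [   0.72 -142.33  184.26]
 [   0.8  -148.09  179.88]
 [   0.88 -153.49  175.05]
 [   0.96 -158.49  169.81]
 [   1.04 -163.05  164.18]
 [   1.12 -167.15  158.21]
 [   1.2  -170.76  151.93]
 [   1.28 -173.85  145.38]
 [   1.36 -176.42  138.61]
 [   1.44 -178.43  131.65]
 [   1.52 -179.88  124.56]
 [   1.6  -180.75  117.37]]
[[0.171, 0.059], [0.166, 0.072], [0.16, 0.085], [0.152, 0.098], [0.144, 0.109], [0.135, 0.121], [0.125, 0.131], [0.114, 0.141], [0.102, 0.149], [0.09, 0.157], [0.077, 0.164], [0.064, 0.169], [0.05, 0.174], [0.036, 0.177], [0.022, 0.18]]
```

Approach: first I move to contact (about 13 mm), then follow the arc part-way and look.

drive_tool(
  deltas=[
    {"hand":1,"tx":0.06,"ty":0.16,"tz":0,"wx":0,"wy":0,"wz":0},
    {"hand":1,"tx":0,"ty":0.16,"tz":0,"wx":0,"wy":0,"wz":0},
    {"hand":1,"tx":0,"ty":0.17,"tz":0,"wx":0,"wy":0,"wz":0},
    {"hand":1,"tx":0,"ty":0.17,"tz":0.07,"wx":0,"wy":0,"wz":0},
    {"hand":1,"tx":0,"ty":0.16,"tz":0.08,"wx":0,"wy":0,"wz":0},
    {"hand":1,"tx":0,"ty":0.15,"tz":0.1,"wx":0,"wy":0,"wz":0},
  ],
)

```text
time: 9.62
tool_pos: [543.2, -49.7, 184.9]
tcp_rot: [-3.141, -0.001, 0.123]
contact_force: [0.4, 3.7, 0.0]
grip_width: 0.2
```

```bash
python3 st.py;python3 pic.py d1
```

```text
t 9.6167 jig [ 1.000e-01 -1.421e+02  1.849e+02] a -0.003 off e,r 0.8 230.1 F [0.4 3.7 0. ] [-3.141e+00 -1.000e-03  1.230e-01]
```

View pics/d1.png

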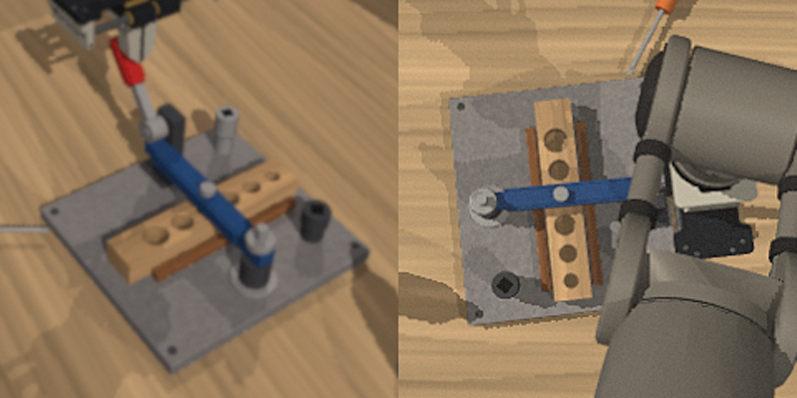

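drive_tool(
  deltas=[
    {"hand":1,"tx":0,"ty":0.144,"tz":0.11,"wx":0,"wy":0,"wz":0},
    {"hand":1,"tx":0,"ty":0.135,"tz":0.12,"wx":0,"wy":0,"wz":0},
    {"hand":1,"tx":0,"ty":0.125,"tz":0.13,"wx":0,"wy":0,"wz":0},
    {"hand":1,"tx":0,"ty":0.115,"tz":0.14,"wx":0,"wy":0,"wz":0},
    {"hand":1,"tx":0,"ty":0.1,"tz":0.15,"wx":0,"wy":0,"wz":0},
    {"hand":1,"tx":0,"ty":0.09,"tz":0.157,"wx":0,"wy":0,"wz":0},
    {"hand":1,"tx":0,"ty":0.077,"tz":0.164,"wx":0,"wy":0,"wz":0},
    {"hand":1,"tx":0,"ty":0.064,"tz":0.17,"wx":0,"wy":0,"wz":0},
    {"hand":1,"tx":0,"ty":0.05,"tz":0.174,"wx":0,"wy":0,"wz":0},
  ],
)

```text
time: 10.47
tool_pos: [547.6, -85.2, 131.9]
tcp_rot: [3.141, -0.0, 0.123]
contact_force: [0.8, 1.7, 2.7]
grip_width: 0.3
```

```bash
python3 st.py;python3 pic.py d2
```

```text
t 10.4667 jig [-1.000e-01 -1.779e+02  1.319e+02] a -0.003 off e,r 0.7 265.9 F [0.8 1.7 2.7] [ 3.141 -0.     0.123]
```

View pics/d2.png

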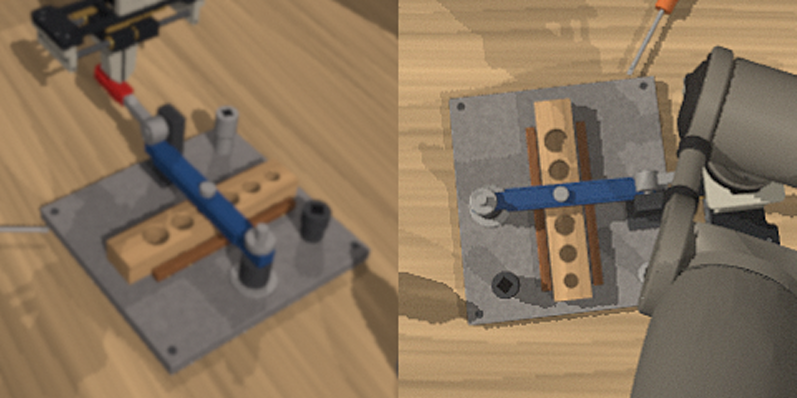

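drive_tool(
  deltas=[
    {"hand":1,"tx":0,"ty":0.036,"tz":0.15,"wx":0,"wy":0,"wz":0},
    {"hand":1,"tx":0,"ty":0.02,"tz":0.12,"wx":0,"wy":0,"wz":0},
    {"hand":1,"tx":0,"ty":0,"tz":0.03,"wx":0,"wy":0,"wz":0},
    {"hand":1,"tx":0,"ty":0,"tz":0,"wx":0,"wy":0,"wz":0},
  ],
)

```text
time: 10.9
tool_pos: [547.6, -87.2, 120.3]
tcp_rot: [3.141, 0.0, 0.124]
contact_force: [-0.2, -0.0, 0.3]
grip_width: 0.6
```

drive_tool(
  deltas=[
    {"hand":1,"tx":0,"ty":0,"tz":0.025,"wx":0,"wy":0,"wz":0},
    {"hand":1,"tx":0,"ty":0,"tz":0,"wx":0,"wy":0,"wz":0},
  ],
)

```text
time: 11.07
tool_pos: [547.7, -87.2, 120.1]
tcp_rot: [3.141, -0.0, 0.124]
contact_force: [-1.6, -0.2, 6.7]
grip_width: 0.2
```

drive_tool(
  deltas=[
    {"hand":1,"tx":0,"ty":0,"tz":0.025,"wx":0,"wy":0,"wz":0},
    {"hand":1,"tx":0,"ty":0,"tz":0.02,"wx":0,"wy":0,"wz":0},
    {"hand":1,"tx":0,"ty":0,"tz":0,"wx":0,"wy":0,"wz":0},
    {"hand":1,"tx":0,"ty":0,"tz":0,"wx":0,"wy":0,"wz":0},
  ],
)

```text
time: 11.4
tool_pos: [547.7, -87.2, 119.8]
tcp_rot: [3.141, -0.001, 0.124]
contact_force: [-5.5, 0.5, 16.2]
grip_width: 0.3
```

```bash
python3 st.py
```

```text
t 11.4 jig [  -0.2 -179.9  119.8] a -0.003 off e,r 0.5 267.9 F [-5.5  0.5 16.2] [ 3.141e+00 -1.000e-03  1.240e-01]
```

The force climbs to 16 N with only 0.3 mm of travel, so the lever is on its hard stop. I retreat straight up, then clear of the view.

drive_tool(
  deltas=[
    {"hand":1,"tx":0,"ty":0,"tz":-0.1,"wx":0,"wy":0,"wz":0},
    {"hand":1,"tx":0,"ty":0,"tz":-0.4,"wx":0,"wy":0,"wz":0},
    {"hand":1,"tx":0,"ty":0,"tz":-0.7,"wx":0,"wy":0,"wz":0},
    {"hand":1,"tx":0,"ty":0,"tz":-0.7,"wx":0,"wy":0,"wz":0},
    {"hand":1,"tx":0,"ty":0,"tz":-0.7,"wx":0,"wy":0,"wz":0},
    {"hand":1,"tx":-0.2,"ty":0.6,"tz":-0.3,"wx":0,"wy":0,"wz":0},
    {"hand":1,"tx":-0.2,"ty":0.6,"tz":0,"wx":0,"wy":0,"wz":0},
    {"hand":1,"tx":-0.2,"ty":0.6,"tz":0,"wx":0,"wy":0,"wz":0},
    {"hand":1,"tx":-0.2,"ty":0.6,"tz":0,"wx":0,"wy":0,"wz":0},
    {"hand":1,"tx":-0.2,"ty":0.6,"tz":0,"wx":0,"wy":0,"wz":0},
    {"hand":1,"tx":-0.2,"ty":0.6,"tz":0,"wx":0,"wy":0,"wz":0},
    {"hand":1,"tx":0,"ty":0,"tz":0,"wx":0,"wy":0,"wz":0},
    {"hand":1,"tx":0,"ty":0,"tz":0,"wx":0,"wy":0,"wz":0},
  ],
)

```text
time: 12.48
tool_pos: [517.4, -236.7, 233.2]
tcp_rot: [-3.141, 0.001, 0.121]
contact_force: [-0.2, 0.4, 0.1]
grip_width: 0.6
```

```bash
python3 st.py; python3 pic.py e1
python3 - <<'E'
from h import *
S=capture("scene");T=capture("top")
for n,im in(('top',T),('scene',S)):
    for s,b in blobs(mask(im,'red'))[:2]:
        print(n,'red',s,cv2.minAreaRect(np.argwhere(b)[:,::-1].astype(np.float32)))
    for b in(1.37,1.45,1.57): print(n,b,proj(n,tow([[0,-100-r*np.sin(b),96+r*np.cos(b)] for r in(55,85,115)])).round(1).tolist())
m=mask(T,'blue');ys,xs=np.nonzero(m);k=(xs>240)&(xs<345)&(ys>270)&(ys<320)
W=toj(onz('top',np.c_[xs[k],ys[k]],76))[:,:2]
f=cv2.fitLine(W.astype(np.float32),cv2.DIST_HUBER,0,.01,.01).ravel();print('strap tilt',f[0]/f[1],W.min(0),W.max(0))
E
```

```text
t 12.4833 jig [ -49.2 -324.3  233.2] a -0.005 off e,r -47.0 412.6 F [-0.2  0.4  0.1] [-3.141e+00  1.000e-03  1.210e-01]
top red [379 276  31  15 359] ((394.2012023925781, 283.3110046386719), (12.368332862854004, 30.36867332458496), 83.6598129272461)
top 1.37 [[378.9, 285.3], [394.8, 283.1], [410.8, 280.9]]
top 1.45 [[379.1, 285.5], [394.9, 283.5], [410.8, 281.5]]
top 1.57 [[378.9, 285.9], [394.5, 284.1], [410.1, 282.3]]
scene red [307 193  22  22 249] ((316.4917297363281, 202.84254455566406), (23.11644744873047, 11.595388412475586), 41.987213134765625)
scene 1.37 [[328.1, 207.6], [319.9, 197.5], [311.9, 187.6]]
scene 1.45 [[327.9, 209.2], [319.6, 199.9], [311.5, 190.8]]
scene 1.57 [[327.7, 211.6], [319.3, 203.6], [311.3, 195.9]]
strap tilt 0.019532617 [-15.8047932  -87.75946519] [11.34352946 77.17147773]
```

View pics/e1.png

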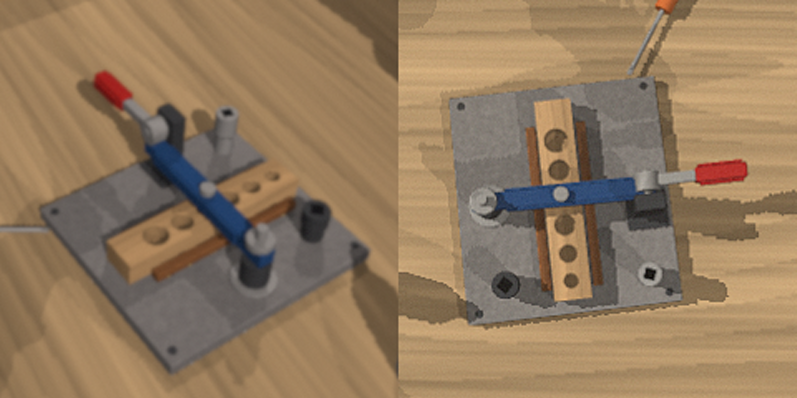

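The pictures show the lever level: the grip in the scene view lies at (316,203) with slope 42°, where level predicts 44°. The strap sits straight across at about -0.02 rad, with the rail and bystanders in place.

```bash
python3 -c "
from plant import *
print(close_job())"
```

```text
the job is handed in; nothing more can be done
None
```

The rail is clamped: the strap lies across it against its stop and the cam lever is fully down. I handed the job in at about 12.6 s, and no verdict was reported.

**What I did:** With the gripper shut, I pushed the strap round from about 1.2 rad with the outside of a finger until it met its stop. There the force rose to 5.5 N with almost no travel. I then backed off, pushed the inner face of the lever's grip outward and down to its hard stop (16 N over 0.3 mm), and withdrew the arm clear.

**Last checks:**
- **Strap:** it measured about -0.02 rad in the top view. An earlier fit with the arm partly in view gave a noisier -0.04; both are well inside the 0.10 limit.
- **Lever:** the slope of the grip in the scene view was 42°, where fully level predicts 44° and 1.45 rad predicts 48°.
- **Rail, sockets, driver:** these looked unmoved in the final picture. I compared them only by eye, not by measurement.
- **Glue bottle:** it was outside the last cropped pictures, so I did not re-check it. The arm passed over it with the fingertips about 75 mm above its top.
- **Contact at the end:** the robot touched nothing and the force read about 0 N.

**Calibration:** the strap post's top measured about 5 mm off where the fitted jig pose put it. I allowed for this by stopping on contact force rather than on position.

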